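Roll two round parts up a sloped gutter to their stops

TASK

Each lane of the sloped twin gutter holds a round steel part at its foot. With the fingertips, push both parts gently up their own lanes, over the crest and into the dip against the end stop, so that neither rolls back. Do not pinch or lift the parts, keep them lying across their lanes, and leave everything else on the desk where it is.

Things in the scene. Friction and masses are not known exactly. Their poses are not given: they have to be found in the camera images.
- gutter: Grey-painted sheet-metal twin gutter fixed to the desk, base plate 235x165 mm. Origin: centre of its underside, on the desk; x points up the slope, y to the left looking up it, z up; turned up to 20 degrees from the robot's x. Two lanes, centres at y = +0.04 and -0.04, each 60 mm wide inside, side walls 8 mm high above the floor, 4 mm thick. The other points tell the floor's shape.
- foot (a point): Low end of the lane floor, midway between the lanes: [-0.105, 0, 0.035] in the gutter's frame. A lip 7 mm above the floor and 4 mm thick closes each lane here. From here the floor rises straight at 7 degrees to the crest.
- crest_left (a point): Crest of the left (+y) lane's floor: [0.062, 0.04, 0.0555] in the gutter's frame. Beyond it the floor dips at 10 degrees to the end stop. A part whose centre is past the crest settles by itself against the stop and stays.
- crest_right (a point): Crest of the right (-y) lane's floor: [0.062, -0.04, 0.0555] in the gutter's frame; otherwise as the left.
- seat_left (a point): Centre of a part seated against the stop of the left lane: [0.086, 0.04, 0.0716] in the gutter's frame. The stop's upright face is at gutter x = 0.106, its top at z = 0.073. A finger behind a seated part has its front face at x = 0.066 at most.
- seat_right (a point): The same for the right (-y) lane: [0.086, -0.04, 0.0716] in the gutter's frame.
- pipe_offcut: Pipe offcut, plain outside, open ends, dark steel, 40 mm diameter, 54 mm long, 0.1 to 0.2 kg. Origin at its centre; its y axis is the cylinder axis, lying across the lane. Starts resting at the foot of one lane, which one varies: centre at about [-0.092, +0.04 or -0.04, 0.057] in the gutter's frame. Rolls freely; runs back down if released before the crest.
- post_cap: Round post cap, closed ends, two shallow grooves round it, dark steel, 40 mm diameter, 54 mm long, 0.1 to 0.2 kg. Origin at its centre; its y axis is the cylinder axis, lying across the lane. Starts resting at the foot of one lane, which one varies: centre at about [-0.092, +0.04 or -0.04, 0.057] in the gutter's frame. Rolls freely; runs back down if released before the crest.
- cell_aa: AA cell lying on the desk to the left of the gutter, 14 mm thick, 50 mm long; a bystander, origin under its centre
- vial: brown glass vial with black screw cap, standing on the desk to the right of the gutter, 22 mm diameter, 49 mm tall; a bystander, origin under its centre
- hexkey: black hex key lying on the desk to the right of the gutter, 22x77 mm, 4 mm thick; a bystander, origin under its centre
- coffee_mug: green mug, 96 mm tall, far left; a bystander, origin under its centre
- eye_loupe: black eyepiece loupe, 35 mm diameter, 34 mm tall, far left; a bystander, origin under its centre
- wipes: flat black case, 68x105x12 mm, on the right; a bystander, origin under its centre
Not all that is in view belongs to the job. What is shaped like the pipe_offcut but brown or orange is not meant.

How it is judged:
At the end, for the whole second after the job is handed in: The centres of both round parts are within 7 mm of the seat point of a lane (each in the dip against its end stop), and both are at rest ((distance between pipe_offcut and seat_left below 0.007 m or distance between pipe_offcut and seat_right below 0.007 m) and (distance between post_cap and seat_left below 0.007 m or distance between post_cap and seat_right below 0.007 m) and linear speed of each of pipe_offcut, post_cap below 0.01 m/s); the robot touches nothing.
It fails at once if the pipe offcut is lifted off the gutter's floor, leaves its lane or is turned out of line (z of pipe_offcut in the frame of gutter above 0.088 m or z of pipe_offcut in the frame of gutter below 0.045 m or (x of pipe_offcut in the frame of gutter below -0.03 m and z of pipe_offcut in the frame of gutter above 0.077 m) or angle between the y axis of pipe_offcut and the y axis of gutter, either way round above 0.35 rad).
It fails at once if the pipe offcut is pinched or pressed with more than 25 N (contact force between the fingers and pipe_offcut above 25 N).
It fails at once if the post cap is lifted off the gutter's floor, leaves its lane or is turned out of line (z of post_cap in the frame of gutter above 0.088 m or z of post_cap in the frame of gutter below 0.045 m or (x of post_cap in the frame of gutter below -0.03 m and z of post_cap in the frame of gutter above 0.077 m) or angle between the y axis of post_cap and the y axis of gutter, either way round above 0.35 rad).
It fails at once if the post cap is pinched or pressed with more than 25 N (contact force between the fingers and post_cap above 25 N).
It fails at once if a bystander is moved more than 15 mm (distance of any of cell_aa, vial, hexkey, coffee_mug, eye_loupe, wipes from where it was at the start of the episode above 0.015 m).
It also fails if it takes over 54 s, if anything falls off the work surface, if the arm or the gripper's body presses on something with over 40 N, if the wrist force passes 120 N, or if a joint passes its speed limit or range.

ROBOT

A 6-joint arm with a two-finger parallel gripper is mounted at the origin on a cart in front of the work surface, level with it; the furniture and walls round the work are solid. World frame = base frame: x ahead of the robot, y to its left, z up, the work surface at z = 0. Lengths are in m, angles in rad, forces in N, time in s.
With the tool pointing down it reaches from about 0.375 to 0.825 m from the base axis. Payload 5.5 kg.
Tool frame: the origin (TCP) lies midway between the tips of the shut fingers; the grasp point (between the pads) lies 19 mm behind it; z points along the fingers, y is the line along which they close (so a half turn about z gives the same grasp; the last joint's range is limited). The gripper opens to 85 mm and grips with 20 to 120 N. Pads are 22 mm wide; open, the fingers measure 114 mm over their backs; the gripper's body (76 mm by 85 mm) begins 54 mm behind the grasp point. The pads swing forward as they close: fully open they stand 13 mm farther back than shut.
Start: joints at [-1.103, 0.314, -0.047, 1.21, 0, 1.571], TCP at [0.271, -0.536, 0.231] pointing down, gripper open.
Joint ranges: [-2.67, 2.67], [-0.69, 1.73], [-1.03, 1.25], [-2.08, 2.16], [-1.42, 1.45], [-3.14, 3.14]. Speed limits (rad/s): [2.39, 2.39, 3.01, 3.14, 3.14, 3.14].

INTERFACE

Orientations are given as a rotation vector (axis times angle).
In Python, from station import robot gives the robot as it stands.
- The arm moves only by the shell command python3 -m jog 'ROWS' [FORCE]. ROWS is JSON, a list of rows, each an object of numbers: "rx", "ry", "rz": the turn, a rotation vector about the tool's x, y, z in degrees; "tx", "ty", "tz": the shift along the tool's x, y, z in m; "fingers": the gripper's target within -1 to 1 (fully open at 1, half-way at 0, shut at -1). In form: [{"rx": .., "ry": .., "rz": .., "tx": .., "ty": .., "tz": .., "fingers": ..}, ...]. A call has 1 to 5 rows; each row shifts and turns the commanded pose from where the row before left it, along the tool's axes as they then stand; what a row does not reach is not made up. A row lasts 1/10 s, in which the tool goes at most 50 mm and 8.59 degrees, less where a joint would pass 70% of its speed; a pose out of reach is approached as far as the arm can. A call with a gripper value outside its range is refused whole. The fingers move at their own pace and stop on an object; FORCE is the grip in N (left out, the last holds). Time passes only in rows, so rows that do not move let the fingers close. It gives the time, the measured TCP pose, the force, the opening and the grip force at its end, in the units of the state.
- robot.sense(): the state, without advancing time (a new reading comes with each control period).
- robot.camera(name): name is "side" or "top" or "wrist"; returns a dict with "frame" (420x560x3 uint8, red, green, blue), "range_z" (420x560 float32, m along the optical axis (not along the pixel's ray), 0 where there is no reading), "intrinsics" (3x3 intrinsics, pixels), "R" (3x3) and "t" (3): a world point X has camera coordinates R X + t; the wrist camera has in their place "tool_from_camera" (4x4, takes a point from camera to tool coordinates, whose origin is the TCP and whose axes are the flange's). Camera axes: x right, y down, z forward; pixel columns grow to the right and rows downward; lengths in m; the calibration is good to about 2 mm. A picture is of the moment at which its call begins: read the wrist's pose just before it.
- robot.job_done(): hands the job in; it is judged then, once.
The state is a dict: "t": time; "joints": joint angles; "qd": joint speeds; "tau": joint torques, N m; "tool_pos": TCP position; "tool_rot": TCP orientation; "ft_force": force on the tool from outside, world axes, zero at the start; "moment": the same for the moment, N m; "grip_width": finger opening in m; "grasp_force": force on a finger pad.
Only numpy, scipy, OpenCV 4.12 (cv2) and the standard library are available. Lean on these libraries where they do the work, as an engineer would, in place of code of your own. Each camera call takes 0.05 s, during which the arm holds its last target. There are 200 camera calls.

## Working session

There is one attempt and no reset: what is moved stays moved. The work goes in short steps, Python scripts to look and compute and a shell command to move; the robot and the scene stay as the last step left them, time stands still between calls to the robot, and variables do not carry over. Pictures are saved under pics/ and viewed, at most 10 in all, crops included, and the job is handed in when it is done.

```bash
mkdir -p pics; ls
python3 - <<'E'
from station import robot
import cv2,numpy as np
s=robot.sense();print({k:np.round(v,3).tolist() for k,v in s.items()})
for n in("top","side"):
    c=robot.camera(n);cv2.imwrite(f"pics/{n}0.png",c["frame"][:,:,::-1]);np.savez(f"{n}0.npz",**c)
    print(n,c["intrinsics"].round(1).tolist(),(-c["R"].T@c["t"]).round(3))
E
```

```text
pics
{'t': 0.0, 'joints': [-1.103, 0.314, -0.048, 1.21, -0.0, 1.571], 'qd': [-0.001, 0.001, 0.0, -0.0, -0.0, -0.001], 'tau': [0.002, -53.959, 33.975, 0.019, -0.0, 0.0], 'tool_pos': [0.27, -0.535, 0.23], 'tool_rot': [-3.054, -0.728, 0.001], 'ft_force': [-0.388, 0.697, 0.287], 'moment': [0.053, 0.03, -0.029], 'grasp_force': 0.0, 'grip_width': 0.086}
top [[413.3, 0.0, 280.2], [0.0, 413.3, 205.1], [0.0, 0.0, 1.0]] [ 0.425 -0.009  1.18 ]
side [[442.8, 0.0, 278.6], [0.0, 442.8, 213.5], [0.0, 0.0, 1.0]] [-0.597  0.006  0.935]
```

View pics/top0.png

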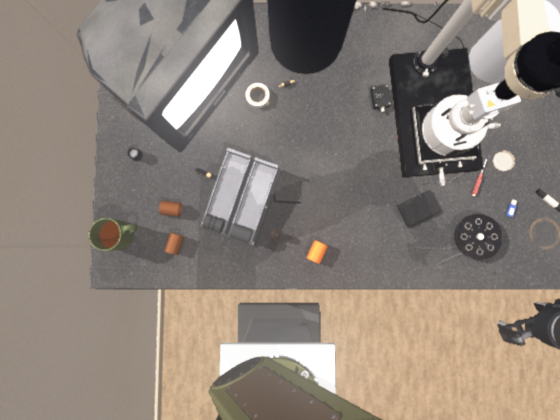

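View pics/side0.png

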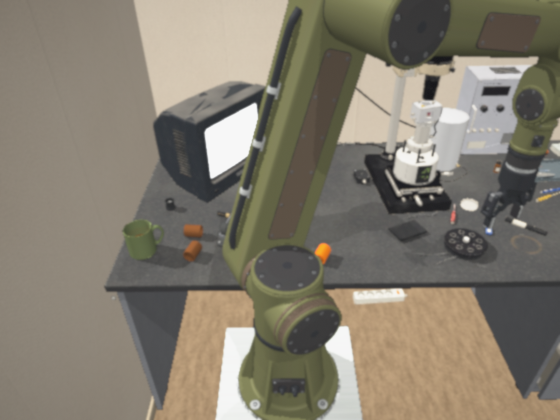

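The top view shows the gutter centred near (240,196). The candidates for the dark steel parts are (213,224) in the left lane and (242,234) in the right. The lookalikes are brown (170,209), brown (174,244) and orange (317,252), all on the desk and rejected. In the side view the arm hides the gutter. Next is a close crop of the gutter, plus depth.

```bash
cat > h.py <<'E'
import numpy as np,cv2
def load(n): return np.load(n)
def ray(c,uv,z):
    K,R,t=c["intrinsics"],c["R"],c["t"]; o=-R.T@t
    d=R.T@np.linalg.inv(K)@np.array([uv[0],uv[1],1.]); return o+d*(z-o[2])/d[2]
def cloud(c):
    Z=c["range_z"];v,u=np.indices(Z.shape);K=c["intrinsics"]
    P=np.stack([(u-K[0,2])/K[0,0]*Z,(v-K[1,2])/K[1,1]*Z,Z],-1)
    return (P-c["t"])@c["R"]
E
python3 - <<'E'
from h import *
c=load("top0.npz");f=c["frame"][130:265,150:330,::-1]
cv2.imwrite("pics/crop.png",cv2.resize(f,None,fx=4.4,fy=4.4,interpolation=cv2.INTER_CUBIC))
P=cloud(c);m=np.zeros(P.shape[:2],np.uint8);m[140:252,195:285]=1
m&=((P[...,2]>.025)&(P[...,2]<.09)&(c["range_z"]>0)).astype(np.uint8)
n,l,st,ce=cv2.connectedComponentsWithStats(m);k=1+st[1:,4].argmax();q=P[l==k]
print(len(q),st[1:],cv2.minAreaRect(q[:,:2].astype(np.float32)))
g=c["frame"].max(2)
for u,v in[(213,224),(242,234),(228,180),(258,190),(276,234),(288,198)]:print(u,v,P[v,u].round(4),g[v,u])
E
```

```text
2090 [[ 201  148   51   86 2090]
 [ 229  158   50   86 2079]
 [ 271  231    8    8   47]] ((0.5711677074432373, 0.14202064275741577), (0.0687321200966835, 0.22658878564834595), 70.62987518310547)
213 224 [0.4801 0.1713 0.0787] 97
242 234 [0.4537 0.0938 0.0775] 111
228 180 [0.6028 0.1363 0.0524] 194
258 190 [0.5744 0.0531 0.058 ] 218
276 234 [0.4545 0.0036 0.0488] 93
288 198 [ 5.591e-01 -3.010e-02 -3.000e-04] 86
```

View pics/crop.png

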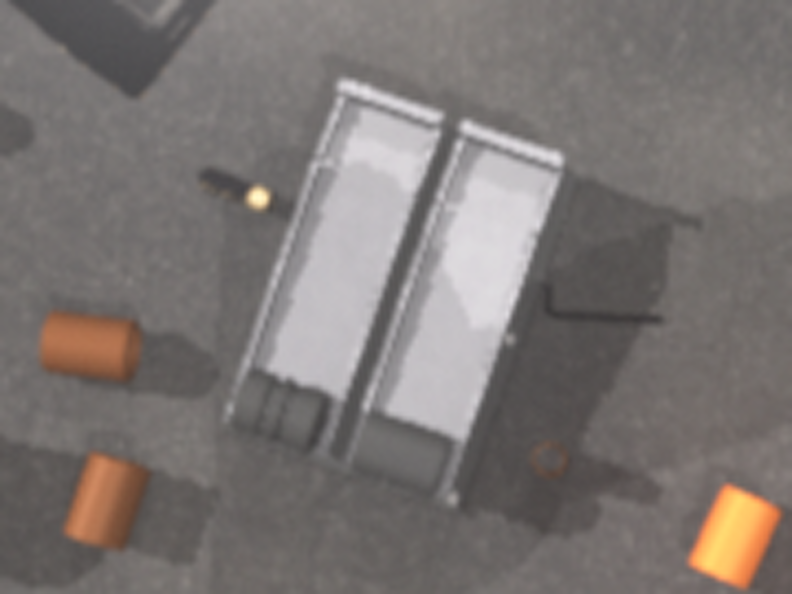

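The crop shows the grooved post_cap at crop (283,410) in the left lane, and the plain dark pipe_offcut at crop (403,450) in the right lane. The brown and orange ones are off the gutter. I plan to push both parts together, with one half-open finger in each lane.

```bash
cat >> h.py <<'E'
def gut():
    c=load("top0.npz");P=cloud(c);m=np.zeros(P.shape[:2],np.uint8);m[140:252,195:285]=1
    m&=((P[...,2]>.025)&(P[...,2]<.09)&(c["range_z"]>0)).astype(np.uint8)
    n,l,st,ce=cv2.connectedComponentsWithStats(m);out=[]
    for k in(1,2):
        b=cv2.boxPoints(cv2.minAreaRect(P[l==k][:,:2].astype(np.float32)));e=[b[1]-b[0],b[2]-b[1]]
        d=max(e,key=np.linalg.norm);d=d*np.sign(d[0]);out.append((b.mean(0),np.linalg.norm(e,axis=1),np.degrees(np.arctan2(d[1],d[0])),P[l==k]))
    return out
E
python3 - <<'E'
from h import *
from station import robot
from scipy.spatial.transform import Rotation as Ro
o=gut()
for a in o:print(a[0],a[1],a[2])
ctr=(o[0][0]+o[1][0])/2;d=o[0][0]-o[1][0]
print(ctr,np.linalg.norm(d),np.degrees(np.arctan2(-d[0],d[1])))
yaw=np.radians((o[0][2]+o[1][2])/2);R2=np.array([[np.cos(yaw),-np.sin(yaw)],[np.sin(yaw),np.cos(yaw)]])
for a in o:
    q=(a[3][:,:2]-ctr)@R2;z=a[3][:,2]
    print(q.min(0),q.max(0));ym=np.median(q[:,1])
    for x in np.arange(-.11,.115,.012):
        s=(abs(q[:,0]-x)<.004)&(abs(q[:,1]-ym)<.018)
        print(round(x,3),np.median(z[s]).round(4) if s.any() else None,end=' ')
    print()
print("vial",(np.array([.4545,.0036])-ctr)@R2)
s=robot.sense();print(Ro.from_rotvec(s["tool_rot"]).as_matrix().round(3))
E
```

```text
[0.5711677  0.14202064] [0.2265888  0.06873211] -19.370125
[0.5446354  0.06688947] [0.22644968 0.06870675] -19.371807
[0.55790156 0.10445505] 0.079678446 -19.450481
[-0.11323873  0.00547201] [0.11334979 0.07420626]
-0.11 0.0671 -0.098 0.076 -0.086 0.0749 -0.074 0.0601 -0.062 0.0411 -0.05 0.0426 -0.038 0.0434 -0.026 0.0446 -0.014 0.0464 -0.002 0.0475 0.01 0.0499 0.022 0.0516 0.034 0.0526 0.046 0.0539 0.058 0.0553 0.07 0.0537 0.082 0.0524 0.094 0.0506 0.106 0.0656 
[-0.11327992 -0.07419417] [ 0.1131698 -0.0054871]
-0.11 0.0673 -0.098 0.0762 -0.086 0.075 -0.074 0.0636 -0.062 0.0411 -0.05 0.0418 -0.038 0.0439 -0.026 0.0451 -0.014 0.047 -0.002 0.0478 0.01 0.0499 0.022 0.0512 0.034 0.0529 0.046 0.0542 0.058 0.056 0.07 0.0542 0.082 0.0512 0.094 0.05 0.106 0.0646 
vial [-0.06409617 -0.12944229]
[[ 0.893  0.451 -0.001]
 [ 0.451 -0.893  0.001]
 [ 0.    -0.002 -1.   ]]
```

```bash
R='' ; python3 -m jog '[{"tx":0.038,"ty":-0.024,"fingers":0.55},{"tx":0.038,"ty":-0.024,"fingers":0.55},{"tx":0.038,"ty":-0.024,"fingers":0.55},{"tx":0.038,"ty":-0.024,"fingers":0.55},{"tx":0.038,"ty":-0.024,"fingers":0.55}]'; python3 -m jog '[{"tx":0.038,"ty":-0.024,"fingers":0.55},{"tx":0.038,"ty":-0.024,"fingers":0.55},{"tx":0.038,"ty":-0.024,"fingers":0.55},{"tx":0.038,"ty":-0.024,"fingers":0.55},{"tx":0.038,"ty":-0.024,"fingers":0.55}]'; python3 -m jog '[{"rz":8,"fingers":0.55},{"rz":8,"fingers":0.55},{"rz":8,"fingers":0.55},{"rz":8,"fingers":0.55},{"rz":8,"fingers":0.55}]'; python3 -m jog '[{"rz":6.2,"fingers":0.55},{"fingers":0.55},{"fingers":0.55}]'
cat >> h.py <<'E'
def state():
    from station import robot
    from scipy.spatial.transform import Rotation as Ro
    s=robot.sense();M=Ro.from_rotvec(s["tool_rot"]).as_matrix();G=Ro.from_euler('z',-19.4,degrees=True).as_matrix()
    p=G.T@(np.array(s["tool_pos"])-[.558,.1045,0])
    print("t",s["t"],"gutter p",p.round(4),"w",s["grip_width"],"f",np.round(s["ft_force"],1),"j",np.round(s["joints"],2),"\nM in gutter",(G.T@M).round(3).tolist());return p,G.T@M
E
python3 -c "
from h import *
p,M=state();print('tool shift to start above',(M.T@(np.array([-.138,0,.13])-p)).round(4))"
```

```text
t 0.1 gutter p [-0.0589 -0.6988  0.2305] w 0.08523917781424449 f [-0.6 -0.6 -0.5] j [-1.1   0.31 -0.05  1.21  0.    1.57] 
M in gutter [[0.692, 0.722, -0.001], [0.722, -0.692, 0.001], [0.0, -0.002, -1.0]]
tool shift to start above [ 0.4497 -0.5406  0.1013]invalid input
invalid input
invalid input
invalid input
```

```bash
python3 -m jog '[{"rx":0,"ry":0,"rz":0,"tx":0.038,"ty":-0.024,"tz":0,"fingers":0.55},{"rx":0,"ry":0,"rz":0,"tx":0.038,"ty":-0.024,"tz":0,"fingers":0.55}]'; echo; python3 -m jog '[{"rx":0,"ry":0,"rz":0,"tx":0.038,"ty":-0.024,"tz":0,"fingers":0.55},{"rx":0,"ry":0,"rz":0,"tx":0.038,"ty":-0.024,"tz":0,"fingers":0.55}]' 60; pwd; python3 -m jog --help
```

```text
t: 0.3
tool_pos: [0.3165, -0.4579, 0.2305]
tool_rot: [-3.056, -0.724, 0.0]
ft_force: [-0.6, 1.4, -0.5]
grip_width: 0.0663
grasp_force: 0.0

t: 0.5
tool_pos: [0.3632, -0.3797, 0.2309]
tool_rot: [-3.056, -0.727, 0.0]
ft_force: [1.3, 0.9, -0.2]
grip_width: 0.066
grasp_force: 0.0
.invalid input: not JSON, or not a number
```

```bash
python3 -m jog '[{"rx":0,"ry":0,"rz":0,"tx":0.038,"ty":-0.024,"tz":0,"fingers":0.55},{"rx":0,"ry":0,"rz":0,"tx":0.038,"ty":-0.024,"tz":0,"fingers":0.55},{"rx":0,"ry":0,"rz":0,"tx":0.038,"ty":-0.024,"tz":0,"fingers":0.55},{"rx":0,"ry":0,"rz":0,"tx":0.038,"ty":-0.024,"tz":0,"fingers":0.55},{"rx":0,"ry":0,"rz":0,"tx":0.038,"ty":-0.024,"tz":0,"fingers":0.55}]'; python3 -m jog '[{"rx":0,"ry":0,"rz":8,"tx":0,"ty":0,"tz":0,"fingers":0.55},{"rx":0,"ry":0,"rz":8,"tx":0,"ty":0,"tz":0,"fingers":0.55},{"rx":0,"ry":0,"rz":8,"tx":0,"ty":0,"tz":0,"fingers":0.55},{"rx":0,"ry":0,"rz":8,"tx":0,"ty":0,"tz":0,"fingers":0.55},{"rx":0,"ry":0,"rz":8,"tx":0,"ty":0,"tz":0,"fingers":0.55}]'; python3 -m jog '[{"rx":0,"ry":0,"rz":6.2,"tx":0,"ty":0,"tz":0,"fingers":0.55},{"rx":0,"ry":0,"rz":0,"tx":0,"ty":0,"tz":0,"fingers":0.55}]' >/dev/null
python3 -c "
from h import *
p,M=state();print('tool shift to start above',(M.T@(np.array([-.138,0,.13])-p)).round(4))"
```

```text
t: 1.0
tool_pos: [0.4789, -0.1867, 0.2311]
tool_rot: [-3.056, -0.728, 0.0]
ft_force: [0.5, -0.6, 0.7]
grip_width: 0.0663
grasp_force: 0.0
t: 1.5
tool_pos: [0.4781, -0.1883, 0.2309]
tool_rot: [-3.12, 0.37, 0.001]
ft_force: [-0.3, 0.2, -0.1]
grip_width: 0.0663
grasp_force: 0.0
t 1.7 gutter p [ 0.022  -0.3028  0.2309] w 0.06625699712424232 f [ 0.3  1.1 -0.1] j [-0.38  0.15 -0.25  1.17  0.    3.11] 
M in gutter [[1.0, -0.0, -0.001], [-0.0, -1.0, 0.0], [-0.001, -0.0, -1.0]]
tool shift to start above [-0.1599 -0.3028  0.1011]
```

```bash
python3 -m jog '[{"rx":0,"ry":0,"rz":-8.5,"tx":0,"ty":0,"tz":0,"fingers":0.55},{"rx":0,"ry":0,"rz":-8.5,"tx":0,"ty":0,"tz":0,"fingers":0.55},{"rx":0,"ry":0,"rz":-8.5,"tx":0,"ty":0,"tz":0,"fingers":0.55},{"rx":0,"ry":0,"rz":-8.5,"tx":0,"ty":0,"tz":0,"fingers":0.55},{"rx":0,"ry":0,"rz":-8.5,"tx":0,"ty":0,"tz":0,"fingers":0.55}]'; python3 -m jog '[{"rx":0,"ry":0,"rz":-8.5,"tx":0,"ty":0,"tz":0,"fingers":0.55},{"rx":0,"ry":0,"rz":-8.5,"tx":0,"ty":0,"tz":0,"fingers":0.55},{"rx":0,"ry":0,"rz":-8.5,"tx":0,"ty":0,"tz":0,"fingers":0.55},{"rx":0,"ry":0,"rz":-8.5,"tx":0,"ty":0,"tz":0,"fingers":0.55},{"rx":0,"ry":0,"rz":-8.5,"tx":0,"ty":0,"tz":0,"fingers":0.55}]' >/dev/null; python3 -m jog '[{"rx":0,"ry":0,"rz":-8.5,"tx":0,"ty":0,"tz":0,"fingers":0.55},{"rx":0,"ry":0,"rz":-8.5,"tx":0,"ty":0,"tz":0,"fingers":0.55},{"rx":0,"ry":0,"rz":-8.5,"tx":0,"ty":0,"tz":0,"fingers":0.55},{"rx":0,"ry":0,"rz":-8.5,"tx":0,"ty":0,"tz":0,"fingers":0.55},{"rx":0,"ry":0,"rz":-8.5,"tx":0,"ty":0,"tz":0,"fingers":0.55}]' >/dev/null; python3 -m jog '[{"rx":0,"ry":0,"rz":-8.5,"tx":0,"ty":0,"tz":0,"fingers":0.55},{"rx":0,"ry":0,"rz":-8.5,"tx":0,"ty":0,"tz":0,"fingers":0.55},{"rx":0,"ry":0,"rz":-8.5,"tx":0,"ty":0,"tz":0,"fingers":0.55},{"rx":0,"ry":0,"rz":-8.5,"tx":0,"ty":0,"tz":0,"fingers":0.55},{"rx":0,"ry":0,"rz":-8.5,"tx":0,"ty":0,"tz":0,"fingers":0.55}]' >/dev/null;  python3 -m jog '[{"rx":0,"ry":0,"rz":-8.5,"tx":0,"ty":0,"tz":0,"fingers":0.55},{"rx":0,"ry":0,"rz":-1.5,"tx":0,"ty":0,"tz":0,"fingers":0.55}]'
python3 -c "
from h import *
p,M=state();print('tool shift to start above',(M.T@(np.array([-.138,0,.13])-p)).round(4))"
```

```text
t: 2.2
tool_pos: [0.4782, -0.1884, 0.231]
tool_rot: [-3.075, -0.643, 0.001]
ft_force: [0.2, 1.1, 0.2]
grip_width: 0.0663
grasp_force: 0.0
t: 3.9
tool_pos: [0.4782, -0.1885, 0.2311]
tool_rot: [-0.523, -3.097, -0.0]
ft_force: [0.4, -0.7, 0.6]
grip_width: 0.0661
grasp_force: 0.0
t 3.9 gutter p [ 0.0221 -0.3028  0.2311] w 0.06610977443544123 f [ 0.4 -0.7  0.6] j [-0.38  0.15 -0.25  1.17  0.   -0.04] 
M in gutter [[-1.0, -0.004, -0.0], [-0.004, 1.0, 0.0], [0.0, 0.0, -1.0]]
tool shift to start above [0.1588 0.3035 0.1012]
```

```bash
python3 -m jog '[{"rx":0,"ry":0,"rz":0,"tx":0.02,"ty":0.038,"tz":0,"fingers":0.55},{"rx":0,"ry":0,"rz":0,"tx":0.02,"ty":0.038,"tz":0,"fingers":0.55},{"rx":0,"ry":0,"rz":0,"tx":0.02,"ty":0.038,"tz":0,"fingers":0.55},{"rx":0,"ry":0,"rz":0,"tx":0.02,"ty":0.038,"tz":0,"fingers":0.55},{"rx":0,"ry":0,"rz":0,"tx":0.02,"ty":0.038,"tz":0,"fingers":0.55}]'; python3 -m jog '[{"rx":0,"ry":0,"rz":0,"tx":0.02,"ty":0.038,"tz":0,"fingers":0.55},{"rx":0,"ry":0,"rz":0,"tx":0.02,"ty":0.038,"tz":0,"fingers":0.55},{"rx":0,"ry":0,"rz":0,"tx":0.02,"ty":0.038,"tz":0.03,"fingers":0.55},{"rx":0,"ry":0,"rz":0,"tx":0,"ty":0,"tz":0.04,"fingers":0.55},{"rx":0,"ry":0,"rz":0,"tx":0,"ty":0,"tz":0.03,"fingers":0.55}]'
python3 - <<'E'
from h import *
from station import robot
p,M=state()
c=robot.camera("wrist");np.savez("w.npz",**c);cv2.imwrite("pics/w1.png",c["frame"][:,:,::-1]);T=c["tool_from_camera"]
print(T.round(3).tolist())
K=c["intrinsics"];Z=c["range_z"];v,u=np.indices(Z.shape)
P=np.stack([(u-K[0,2])/K[0,0]*Z,(v-K[1,2])/K[1,1]*Z,Z],-1)@T[:3,:3].T+T[:3,3]
# fingers: points with tool z in -0.05..0.01
for s in(1,-1):
    m=(Z>0)&(abs(P[...,2]+.02)<.035)&(P[...,1]*s>.02)&(P[...,1]*s<.07)&(abs(P[...,0])<.03)
    q=P[m];print(s,len(q), np.percentile(q,[0,2,50,98,100],axis=0).round(4).tolist() if len(q) else '')
E
```

```text
t: 4.4
tool_pos: [0.4466, 0.0254, 0.2313]
tool_rot: [0.532, 3.096, 0.0]
ft_force: [0.8, 0.5, 0.9]
grip_width: 0.0659
grasp_force: 0.0
t: 4.9
tool_pos: [0.4279, 0.1507, 0.131]
tool_rot: [-0.526, -3.097, 0.0]
ft_force: [0.2, -0.3, -1.0]
grip_width: 0.0664
grasp_force: 0.0
t 4.9 gutter p [-0.1381  0.0004  0.131 ] w 0.06636058047231844 f [ 0.2 -0.3 -1. ] j [ 0.34  0.11 -0.54  0.92 -0.    0.67] 
M in gutter [[-1.0, -0.002, -0.0], [-0.002, 1.0, -0.0], [0.0, -0.0, -1.0]]
[[-0.0, -0.962, -0.274, 0.069], [1.0, 0.0, -0.001, 0.001], [0.001, -0.274, 0.962, -0.142], [0.0, 0.0, 0.0, 1.0]]
1 3350 [[-0.0122, 0.033, -0.055], [-0.0097, 0.0333, -0.0547], [0.0071, 0.0361, -0.0364], [0.0129, 0.0575, -0.0097], [0.0137, 0.0649, -0.0057]]
-1 3333 [[-0.0119, -0.0642, -0.055], [-0.0099, -0.0559, -0.0546], [0.0071, -0.035, -0.0365], [0.0129, -0.0324, -0.01], [0.0139, -0.0315, -0.0061]]
```

View pics/w1.png

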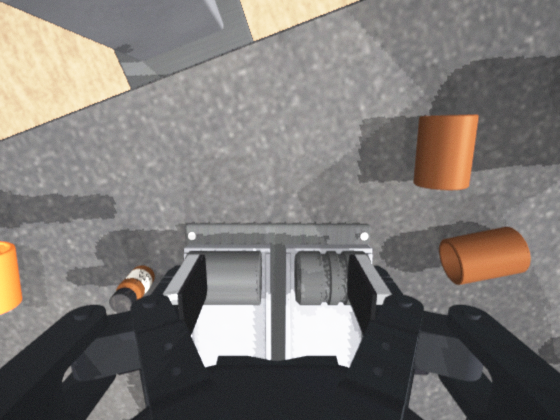

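The wrist view shows the two parts centred between the lane walls at (235,278) and (320,278). The pipe is on the left and the grooved cap on the right, with one finger over each lane. The tips sit about 6 mm behind the TCP. Next I lower behind the lip and make contact gently.

```bash
python3 -m jog '[{"rx":0,"ry":0,"rz":0,"tx":0,"ty":0,"tz":0.025,"fingers":0.55},{"rx":0,"ry":0,"rz":0,"tx":0,"ty":0,"tz":0.025,"fingers":0.55},{"rx":0,"ry":0,"rz":0,"tx":0,"ty":0,"tz":0.02,"fingers":0.55},{"rx":0,"ry":0,"rz":0,"tx":0,"ty":0,"tz":0.017,"fingers":0.55},{"rx":0,"ry":0,"rz":0,"tx":0,"ty":0,"tz":0,"fingers":0.55}]'; python3 -m jog '[{"rx":0,"ry":0,"rz":0,"tx":-0.003,"ty":0,"tz":0,"fingers":0.55},{"rx":0,"ry":0,"rz":0,"tx":-0.003,"ty":0,"tz":0,"fingers":0.55},{"rx":0,"ry":0,"rz":0,"tx":-0.003,"ty":0,"tz":0,"fingers":0.55},{"rx":0,"ry":0,"rz":0,"tx":-0.003,"ty":0,"tz":0,"fingers":0.55},{"rx":0,"ry":0,"rz":0,"tx":-0.003,"ty":0,"tz":-0.0003,"fingers":0.55}]';  python3 -m jog '[{"rx":0,"ry":0,"rz":0,"tx":-0.003,"ty":0,"tz":-0.0004,"fingers":0.55},{"rx":0,"ry":0,"rz":0,"tx":-0.003,"ty":0,"tz":-0.0004,"fingers":0.55},{"rx":0,"ry":0,"rz":0,"tx":-0.003,"ty":0,"tz":-0.0004,"fingers":0.55},{"rx":0,"ry":0,"rz":0,"tx":-0.003,"ty":0,"tz":-0.0004,"fingers":0.55},{"rx":0,"ry":0,"rz":0,"tx":-0.003,"ty":0,"tz":-0.0004,"fingers":0.55}]'
python3 - <<'E'
from h import *
from station import robot
state()
c=robot.camera("top");cv2.imwrite("pics/t2.png",cv2.resize(c["frame"][130:265,150:330,::-1],None,fx=4.4,fy=4.4))
E
```

```text
t: 5.45
tool_pos: [0.4273, 0.1487, 0.0445]
tool_rot: [-0.531, -3.093, 0.003]
ft_force: [-0.1, 0.2, -0.3]
grip_width: 0.066
grasp_force: 0.0
t: 5.95
tool_pos: [0.443, 0.1446, 0.0463]
tool_rot: [-0.529, -3.096, -0.001]
ft_force: [-1.8, 1.0, 2.2]
grip_width: 0.0662
grasp_force: 1.0
t: 6.45
tool_pos: [0.4572, 0.1394, 0.048]
tool_rot: [-0.529, -3.096, 0.0]
ft_force: [-1.7, 0.3, 1.5]
grip_width: 0.0663
grasp_force: 1.0
t 6.45 gutter p [-0.1067 -0.0006  0.048 ] w 0.06631333003499028 f [-1.7  0.3  1.5] j [ 0.3   0.25 -0.59  0.73  0.    0.63] 
M in gutter [[-1.0, -0.0, -0.0], [-0.0, 1.0, -0.0], [0.0, -0.0, -1.0]]
```

View pics/t2.png

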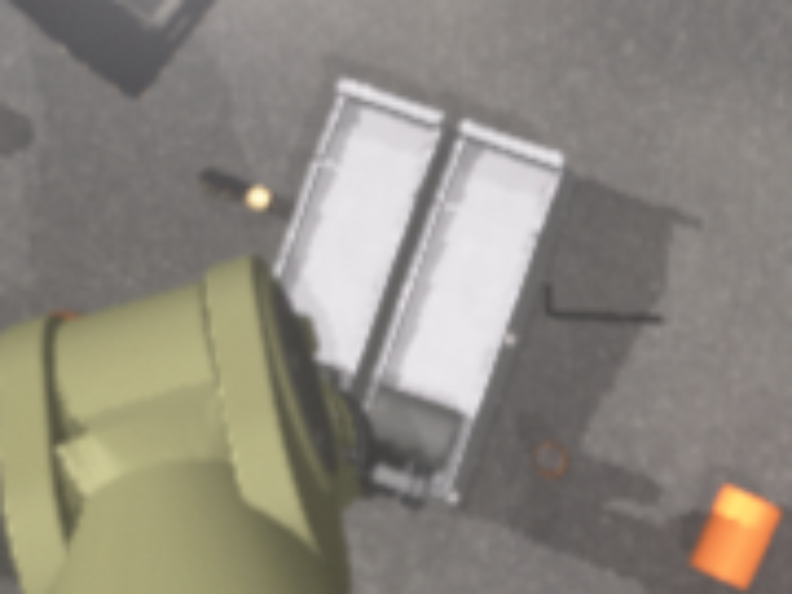

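The picture shows the right-lane pipe at crop (413,425), moved up about 13 px and still square in its lane. The forces are small, so I carry on.

```bash
python3 -m jog '[{"rx":0,"ry":0,"rz":0,"tx":-0.004,"ty":0,"tz":-0.0004,"fingers":0.55},{"rx":0,"ry":0,"rz":0,"tx":-0.004,"ty":0,"tz":-0.0004,"fingers":0.55},{"rx":0,"ry":0,"rz":0,"tx":-0.004,"ty":0,"tz":-0.0004,"fingers":0.55},{"rx":0,"ry":0,"rz":0,"tx":-0.004,"ty":0,"tz":-0.0004,"fingers":0.55},{"rx":0,"ry":0,"rz":0,"tx":-0.004,"ty":0,"tz":-0.0004,"fingers":0.55}]'; python3 -m jog '[{"rx":0,"ry":0,"rz":0,"tx":-0.004,"ty":0,"tz":-0.0004,"fingers":0.55},{"rx":0,"ry":0,"rz":0,"tx":-0.004,"ty":0,"tz":-0.0004,"fingers":0.55},{"rx":0,"ry":0,"rz":0,"tx":-0.004,"ty":0,"tz":-0.0004,"fingers":0.55},{"rx":0,"ry":0,"rz":0,"tx":-0.004,"ty":0,"tz":-0.0004,"fingers":0.55},{"rx":0,"ry":0,"rz":0,"tx":-0.004,"ty":0,"tz":-0.0004,"fingers":0.55}]';python3 -m jog '[{"rx":0,"ry":0,"rz":0,"tx":-0.004,"ty":0,"tz":-0.0005,"fingers":0.55},{"rx":0,"ry":0,"rz":0,"tx":-0.004,"ty":0,"tz":-0.0005,"fingers":0.55},{"rx":0,"ry":0,"rz":0,"tx":-0.004,"ty":0,"tz":-0.0005,"fingers":0.55},{"rx":0,"ry":0,"rz":0,"tx":-0.004,"ty":0,"tz":-0.0005,"fingers":0.55},{"rx":0,"ry":0,"rz":0,"tx":-0.004,"ty":0,"tz":-0.0005,"fingers":0.55}]'
python3 - <<'E'
from h import *
from station import robot
state()
c=robot.camera("top");cv2.imwrite("pics/t3.png",cv2.resize(c["frame"][130:265,150:330,::-1],None,fx=4.4,fy=4.4))
E
```

```text
t: 7.0
tool_pos: [0.4763, 0.1327, 0.05]
tool_rot: [0.529, 3.097, 0.0]
ft_force: [-1.1, 0.9, 1.6]
grip_width: 0.0662
grasp_force: 1.0
t: 7.5
tool_pos: [0.4951, 0.1261, 0.052]
tool_rot: [-0.529, -3.097, 0.0]
ft_force: [-2.1, 0.4, 1.3]
grip_width: 0.0662
grasp_force: 1.0
t: 8.0
tool_pos: [0.514, 0.1194, 0.0545]
tool_rot: [0.529, 3.097, -0.0]
ft_force: [-1.7, 0.2, 1.4]
grip_width: 0.0664
grasp_force: 1.0
t 8.0 gutter p [-0.0465 -0.0006  0.0545] w 0.0664053872085948 f [-1.7  0.2  1.4] j [ 0.23  0.32 -0.47  0.78 -0.    0.57] 
M in gutter [[-1.0, 0.0, 0.0], [0.0, 1.0, -0.0], [-0.0, -0.0, -1.0]]
```

View pics/t3.png

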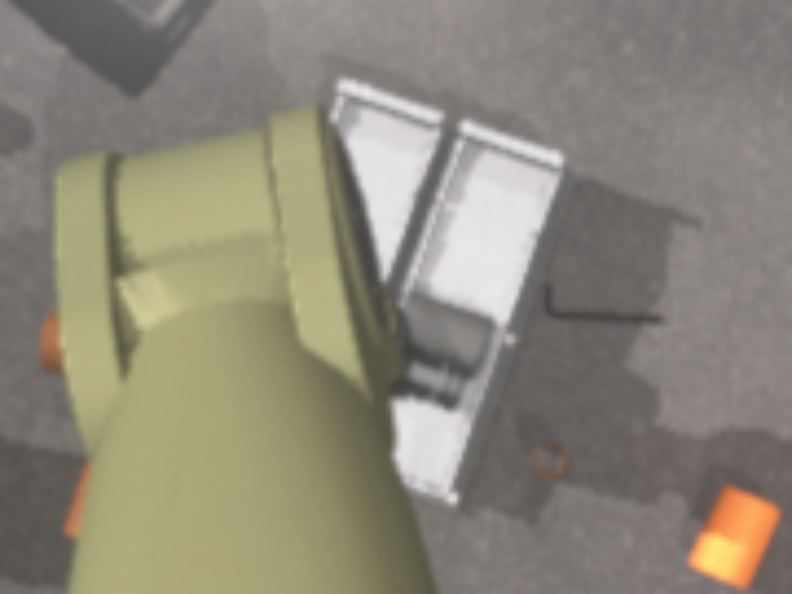

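The pipe is at crop (445,333), square in its lane with the finger just behind it. The left part is hidden by the arm. Continuing at the same pace.

```bash
python3 -m jog '[{"rx":0,"ry":0,"rz":0,"tx":-0.004,"ty":0,"tz":-0.0005,"fingers":0.55},{"rx":0,"ry":0,"rz":0,"tx":-0.004,"ty":0,"tz":-0.0005,"fingers":0.55},{"rx":0,"ry":0,"rz":0,"tx":-0.004,"ty":0,"tz":-0.0005,"fingers":0.55},{"rx":0,"ry":0,"rz":0,"tx":-0.004,"ty":0,"tz":-0.0005,"fingers":0.55},{"rx":0,"ry":0,"rz":0,"tx":-0.004,"ty":0,"tz":-0.0005,"fingers":0.55}]'; python3 -m jog '[{"rx":0,"ry":0,"rz":0,"tx":-0.004,"ty":0,"tz":-0.0005,"fingers":0.55},{"rx":0,"ry":0,"rz":0,"tx":-0.004,"ty":0,"tz":-0.0005,"fingers":0.55},{"rx":0,"ry":0,"rz":0,"tx":-0.004,"ty":0,"tz":-0.0005,"fingers":0.55},{"rx":0,"ry":0,"rz":0,"tx":-0.004,"ty":0,"tz":-0.0005,"fingers":0.55},{"rx":0,"ry":0,"rz":0,"tx":-0.004,"ty":0,"tz":-0.0005,"fingers":0.55}]';python3 -m jog '[{"rx":0,"ry":0,"rz":0,"tx":-0.004,"ty":0,"tz":-0.0005,"fingers":0.55},{"rx":0,"ry":0,"rz":0,"tx":-0.004,"ty":0,"tz":-0.0005,"fingers":0.55},{"rx":0,"ry":0,"rz":0,"tx":-0.004,"ty":0,"tz":-0.0005,"fingers":0.55},{"rx":0,"ry":0,"rz":0,"tx":-0.004,"ty":0,"tz":-0.0005,"fingers":0.55},{"rx":0,"ry":0,"rz":0,"tx":-0.004,"ty":0,"tz":-0.0005,"fingers":0.55}]';python3 -m jog '[{"rx":0,"ry":0,"rz":0,"tx":-0.004,"ty":0,"tz":-0.0005,"fingers":0.55},{"rx":0,"ry":0,"rz":0,"tx":-0.004,"ty":0,"tz":-0.0005,"fingers":0.55},{"rx":0,"ry":0,"rz":0,"tx":-0.003,"ty":0,"tz":-0.0004,"fingers":0.55},{"rx":0,"ry":0,"rz":0,"tx":-0.003,"ty":0,"tz":-0.0004,"fingers":0.55},{"rx":0,"ry":0,"rz":0,"tx":-0.003,"ty":0,"tz":-0.0004,"fingers":0.55}]'; python3 -c "
from h import *
state()"
```

```text
t: 8.55
tool_pos: [0.5328, 0.1128, 0.057]
tool_rot: [-0.529, -3.097, 0.0]
ft_force: [-1.1, 0.5, 1.9]
grip_width: 0.0663
grasp_force: 1.0
t: 9.05
tool_pos: [0.5517, 0.1061, 0.0595]
tool_rot: [-0.529, -3.097, 0.0]
ft_force: [-1.7, 0.8, 1.9]
grip_width: 0.0662
grasp_force: 1.0
t: 9.55
tool_pos: [0.5705, 0.0995, 0.062]
tool_rot: [-0.529, -3.097, 0.0]
ft_force: [-2.0, 0.1, 1.8]
grip_width: 0.0662
grasp_force: 1.0
t: 10.05
tool_pos: [0.5866, 0.0939, 0.0642]
tool_rot: [0.529, 3.097, -0.0]
ft_force: [-1.7, 0.4, 0.6]
grip_width: 0.0659
grasp_force: 0.3
t 10.05 gutter p [ 0.0305 -0.0006  0.0642] w 0.06594627033518795 f [-1.7  0.4  0.6] j [ 0.16  0.42 -0.3   0.85 -0.    0.5 ] 
M in gutter [[-1.0, -0.0, 0.0], [-0.0, 1.0, -0.0], [-0.0, -0.0, -1.0]]
```

```bash
python3 -m jog '[{"rx":0,"ry":0,"rz":0,"tx":-0.003,"ty":0,"tz":-0.0003,"fingers":0.55},{"rx":0,"ry":0,"rz":0,"tx":-0.003,"ty":0,"tz":-0.0003,"fingers":0.55},{"rx":0,"ry":0,"rz":0,"tx":-0.003,"ty":0,"tz":-0.0003,"fingers":0.55},{"rx":0,"ry":0,"rz":0,"tx":-0.003,"ty":0,"tz":-0.0003,"fingers":0.55},{"rx":0,"ry":0,"rz":0,"tx":-0.003,"ty":0,"tz":-0.0003,"fingers":0.55}]'; python3 -m jog '[{"rx":0,"ry":0,"rz":0,"tx":0,"ty":0,"tz":0,"fingers":0.55},{"rx":0,"ry":0,"rz":0,"tx":0,"ty":0,"tz":0,"fingers":0.55},{"rx":0,"ry":0,"rz":0,"tx":0,"ty":0,"tz":0,"fingers":0.55},{"rx":0,"ry":0,"rz":0,"tx":0,"ty":0,"tz":0,"fingers":0.55},{"rx":0,"ry":0,"rz":0,"tx":0,"ty":0,"tz":0,"fingers":0.55}]'
python3 - <<'E'
from h import *
from station import robot
state()
a=robot.camera("top")["frame"][130:265,150:330,::-1];b=robot.camera("wrist")["frame"][:,:,::-1]
cv2.imwrite("pics/t4.png",np.hstack([cv2.resize(a,(400,300)),cv2.resize(b,(400,300))]))
E
```

```text
t: 10.55
tool_pos: [0.6007, 0.0889, 0.0657]
tool_rot: [0.529, 3.097, -0.0]
ft_force: [0.1, -1.1, 0.6]
grip_width: 0.0664
grasp_force: 0.0
t: 11.05
tool_pos: [0.6003, 0.089, 0.0656]
tool_rot: [-0.529, -3.097, 0.0]
ft_force: [-0.5, -0.5, -0.1]
grip_width: 0.0661
grasp_force: 0.0
t 11.05 gutter p [ 0.045  -0.0006  0.0656] w 0.06612862561151465 f [-0.5 -0.5 -0.1] j [ 0.15  0.44 -0.26  0.87  0.    0.49] 
M in gutter [[-1.0, -0.0, -0.0], [-0.0, 1.0, -0.0], [0.0, -0.0, -1.0]]
```

View pics/t4.png

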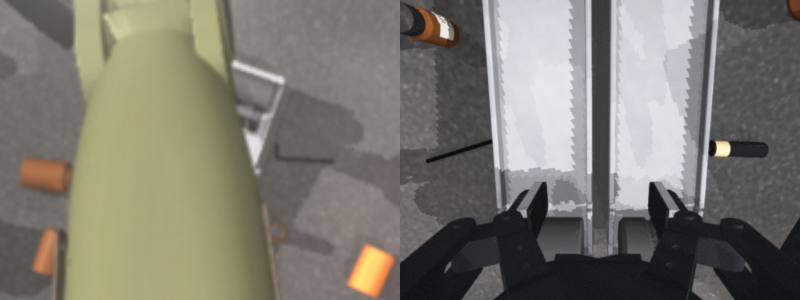

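In the wrist half, both parts lie ahead of the fingers at (558,237) and (637,237), the lanes behind them are empty, and contact force is zero. I back off and lift to check.

```bash
python3 -m jog '[{"rx":0,"ry":0,"rz":0,"tx":0.01,"ty":0,"tz":-0.002,"fingers":0.55},{"rx":0,"ry":0,"rz":0,"tx":0.015,"ty":0,"tz":-0.01,"fingers":0.55},{"rx":0,"ry":0,"rz":0,"tx":0.01,"ty":0,"tz":-0.04,"fingers":0.55},{"rx":0,"ry":0,"rz":0,"tx":0,"ty":0,"tz":-0.045,"fingers":0.55},{"rx":0,"ry":0,"rz":0,"tx":0,"ty":0,"tz":-0.045,"fingers":0.55}]'; python3 -m jog '[{"rx":0,"ry":0,"rz":0,"tx":0.03,"ty":-0.035,"tz":0,"fingers":0.55},{"rx":0,"ry":0,"rz":0,"tx":0.03,"ty":-0.035,"tz":0,"fingers":0.55},{"rx":0,"ry":0,"rz":0,"tx":0.02,"ty":-0.04,"tz":0,"fingers":0.55},{"rx":0,"ry":0,"rz":0,"tx":0.01,"ty":-0.045,"tz":0,"fingers":0.55},{"rx":0,"ry":0,"rz":0,"tx":0,"ty":-0.045,"tz":0,"fingers":0.55}]'; python3 -m jog '[{"rx":0,"ry":0,"rz":0,"tx":0,"ty":-0.045,"tz":0,"fingers":0.55},{"rx":0,"ry":0,"rz":0,"tx":0,"ty":-0.045,"tz":0,"fingers":0.55},{"rx":0,"ry":0,"rz":0,"tx":0,"ty":-0.045,"tz":0,"fingers":0.55},{"rx":0,"ry":0,"rz":0,"tx":0,"ty":0,"tz":0,"fingers":0.55},{"rx":0,"ry":0,"rz":0,"tx":0,"ty":0,"tz":0,"fingers":0.55}]'
python3 - <<'E'
from h import *
from station import robot
state()
c=robot.camera("top");cv2.imwrite("pics/t5.png",cv2.resize(c["frame"][130:265,150:330,::-1],None,fx=4.4,fy=4.4))
P=cloud(c);y=np.radians(-19.4);R2=np.array([[np.cos(y),-np.sin(y)],[np.sin(y),np.cos(y)]]);q=(P[...,:2]-[.558,.1045])@R2
for s in(1,-1):
    m=(c["range_z"]>0)&(abs(q[...,1]-s*.04)<.026)&(abs(q[...,0])<.11)&(P[...,2]>.08)&(P[...,2]<.12)
    print(s,m.sum(),q[m].mean(0).round(4) if m.any() else '',P[m][:,2].max().round(4) if m.any() else '')
E
```

```text
t: 11.65
tool_pos: [0.5658, 0.1008, 0.209]
tool_rot: [-0.528, -3.096, 0.001]
ft_force: [0.9, 0.3, 0.4]
grip_width: 0.0665
grasp_force: 0.0
t: 12.15
tool_pos: [0.4134, -0.0583, 0.2078]
tool_rot: [-0.526, -3.097, -0.0]
ft_force: [0.5, -0.9, -0.1]
grip_width: 0.0659
grasp_force: 0.0
t: 12.65
tool_pos: [0.3705, -0.1858, 0.2077]
tool_rot: [0.534, 3.096, 0.001]
ft_force: [-0.4, -0.6, 0.2]
grip_width: 0.0664
grasp_force: 0.0
t 12.65 gutter p [-0.0805 -0.3361  0.2077] w 0.06638254353420234 f [-0.4 -0.6  0.2] j [-0.47 -0.02 -0.5   1.1   0.   -0.12] 
M in gutter [[-1.0, 0.003, -0.0], [0.003, 1.0, 0.001], [0.0, 0.001, -1.0]]
1 245 [0.0838 0.0397] 0.0964
-1 251 [ 0.0834 -0.0401] 0.0962
```

View pics/t5.png

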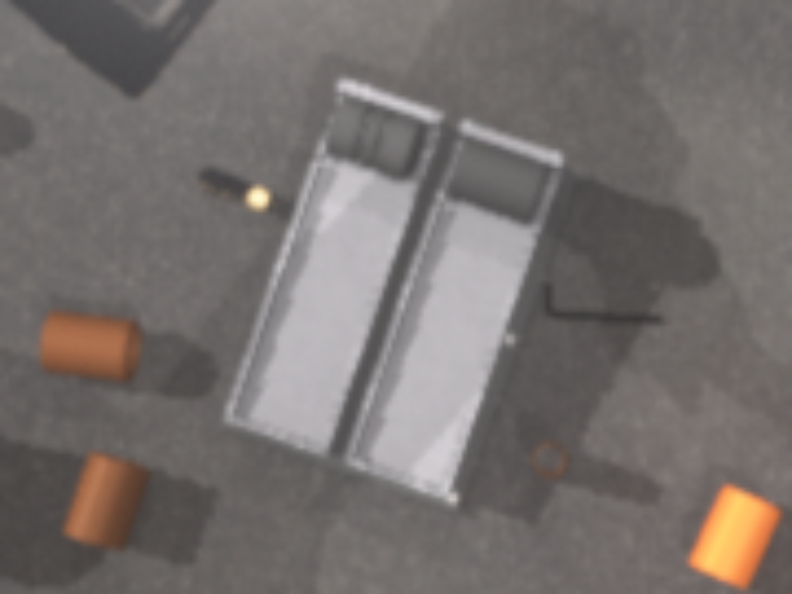

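Both parts are seated against their stops, the cap at crop (375,138) and the pipe at (498,182). The bystanders in this crop have not moved, and the arm is clear.

```bash
python3 -c "
from station import robot
print(robot.job_done())"
```

```text
the job is handed in; nothing more can be done
None
```

The job is handed in: the last top view showed both parts in the dip against their stops, each about 3 mm from its seat along the lane. The arm was clear and the bystanders in view (AA cell, vial, hex key) were unmoved, at about 12.7 s of the 54 s allowed; the hand-in gave no verdict.

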